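# Clamp the mixer's battery in its charging dock

### The job

The yellow battery of the hand mixer stands in one of the two charging docks, but the dock's red clamp lever is still up. Swing that lever fully down over the yellow battery, leaving the battery in its socket, then let go. Leave the lever of the dock with the blue battery up as it is.

Things in the scene. Friction and masses are not known exactly. Their poses are not given: they have to be found in the camera images.
- mixer_lever (a joint): clamp lever of the dock with the YELLOW battery, rad: 0 = fully down, level over the battery, at a firm stop; 1.57 = straight up; starts at 1.1 to 1.57. A stiff hinge (0.12 N m, 1 N at the lever's end) keeps it where it is left. Red bar 18 mm wide, 12 mm thick, centred on the hinge axis, reaching 135 mm from it; the last 30 mm is a paddle 34 mm wide, equally thick
- mixer_hinge (a point): on that lever's hinge axis, midway between two grey cheeks (36 mm over both, 12 mm higher), 78 mm above the counter. Dock axes: z up, y along the hinge. Lever down points to -x, raised to +z: push its +x face (back) towards -x, then down; space behind it is free. Dock: white block 150 x 80 x 30 mm, fixed, centre 62 mm to -x of the hinge
- mixer_pack_mid (a point): centre of the yellow battery, 66 x 44 x 58 mm (x, y, z), standing loosely in the 22 mm deep socket of its dock; the centre is 37 mm above the counter and 70 mm to -x of mixer_hinge, the top 66 mm above the counter, 2 mm below the rubber pad of the shut lever
- other_tip (a point): end of the red lever of the other, identical dock, which holds the BLUE battery: on the lever's middle line, 135 mm from its hinge. It must stay where it is
Not all that is in view belongs to the job. Leave any pink or turquoise look-alike of the part that bears mixer_lever alone.

How it is judged:
By the outcome, as a careful person would: the job done as asked, in the order asked, and still so for the second after the job is handed in, with the robot touching nothing.
It also fails if it takes over 30 s, if anything falls off the work surface, if the arm or the gripper's body presses on something with over 40 N, if the wrist force passes 120 N, or if a joint passes its speed limit or range.

### The arm

A 6-joint arm with a two-finger parallel gripper is mounted at the origin on the work surface. World frame = base frame: x ahead of the robot, y to its left, z up, the work surface at z = 0. Lengths are in m, angles in rad, forces in N, time in s.
With the tool pointing down it reaches from about 0.225 to 0.875 m from the base axis. Payload 3.4 kg.
Tool frame: the origin (TCP) lies on the mounting face of the last link; the fingertips stand 173 mm ahead of it and the grasp point (between the pads) lies 155 mm ahead of it (bot.grasp_offset is the z of the grasp point in the tool frame, in m); z points along the fingers, y is the line along which they close (so a half turn about z gives the same grasp; the last joint's range is limited). The gripper opens to 85 mm and grips with 20 to 120 N. Pads are 22 mm wide; open, the fingers measure 114 mm over their backs; the gripper's body (76 mm by 85 mm) begins 54 mm behind the grasp point. The pads swing forward as they close: fully open they stand 13 mm farther back than shut.
Start: joints at [1.209, 0.276, 1.505, -0, 1.361, -0.121], TCP at [0.137, 0.558, 0.405] pointing down, gripper open.
Joint ranges: [-2.89, 2.89], [-0.75, 2.08], [0.22, 2.7], [-1.18, 4.32], [0.11, 2.71], [-2.7, 2.7]. Speed limits (rad/s): [2.57, 2.57, 3.14, 3.14, 3.14, 3.14].

### API

Orientations are given as a rotation vector (axis times angle).
In Python, from plant import status, vision, bot gives the robot as it stands.
- The arm moves only by the tool arm_command, never from a script. Its argument "series" is a list that holds one entry, the list of rows, each a list of 7 numbers: the shift along the world's x, y, z in cm, then the turn, a rotation vector about the world's x, y, z in rad, then the finger opening in cm, from 0 to 8.54. In form: [[[x, y, z, wx, wy, wz, jaw], ...]]. A call has exactly 5 rows; each row is the pose to reach, as a shift and turn from the pose commanded when the call began; what a row does not reach only later rows make up. A row lasts 1/12 s, in which the tool goes at most 41.7 mm and 7.16 degrees, less where a joint would pass 70% of its speed; a pose out of reach is approached as far as the arm can. A call with a gripper value outside its range is refused whole. The fingers move at their own pace and stop on an object; "force" is the grip in N (left out, the last holds). Time passes only in rows, so rows that repeat a pose let the fingers close, or fill a call up. It gives the time, the measured TCP pose, the force, the opening and the grip force at its end, in the units of the state.
- status.state(): the state, without advancing time (a new reading comes with each control period).
- vision.snapshot(name): name is "side" or "top" or "wrist"; returns a dict with "img" (384x512x3 uint8, red, green, blue), "camera_matrix" (3x3 intrinsics, pixels), "pose" (4x4, takes a point from camera to world coordinates). Camera axes: x right, y down, z forward; pixel columns grow to the right and rows downward; lengths in m; the calibration is good to about 2 mm. The wrist camera is an equidistant fisheye: a pixel r from the principal point sees the ray r / f radians off the axis. A picture is of the moment at which its call begins. There is no depth.
- bot.hand_in(): hands the job in; it is judged then, once.
The state is a dict: "clock": time; "qpos": joint angles; "joint_velocities": joint speeds; "tau": joint torques, N m; "eef_pos": TCP position; "tcp_rot": TCP orientation; "contact_force": force on the tool from outside, world axes, zero at the start; "moment": the same for the moment, N m; "opening": opening from 0.0 (shut) to 1.0 (fully open); "finger_force": force on a finger pad.
Only numpy, scipy, OpenCV 4.12 (cv2) and the standard library are available. Lean on these libraries where they do the work, as an engineer would, in place of code of your own. Each camera call takes 0.05 s, during which the arm holds its last target. There are 200 camera calls.

## Working session

There is one attempt and no reset: what is moved stays moved. The work goes in short steps, Python scripts to look and compute and a tool call to move; the robot and the scene stay as the last step left them, time stands still between calls to the robot, and variables do not carry over. Pictures are saved under pics/ and viewed, at most 10 in all, crops included, and the job is handed in when it is done.

Besides the shell and the picture viewer there is one more tool, called after ">>>" as name(argument=value, ...) on one line, values as JSON. arm_command: Moves the arm, as the interface text tells. Its arguments: {"type":"object","properties":{"series":{"type":"array","items":{"type":"array","items":{"type":"array","items":{"type":"number"}}}},"force":{"type":"number"}},"required":["series"]}

```bash
mkdir -p pics
python3 - <<'E'
from plant import status, vision, bot
import cv2,numpy as np,pickle
d={}
for n in("side","top"):
    s=vision.snapshot(n);d[n]=s;cv2.imwrite(f"pics/{n}0.png",cv2.resize(s["img"][:,:,::-1],(800,600),interpolation=cv2.INTER_CUBIC))
pickle.dump(d,open("d.pkl","wb"))
print(d["side"]["pose"].round(2),d["top"]["pose"].round(2),status.state()["tcp_rot"])
E
```

```text
[[ 0.9  -0.34  0.27  0.2 ]
 [-0.44 -0.7   0.56 -0.53]
 [-0.   -0.63 -0.78  0.86]
 [ 0.    0.    0.    1.  ]] [[-0.01 -1.    0.09  0.39]
 [-1.    0.01 -0.03  0.07]
 [ 0.02 -0.09 -1.    0.91]
 [ 0.    0.    0.    1.  ]] [-3.77288726e-01 -3.11842122e+00  2.55924140e-03]
```

View pics/side0.png

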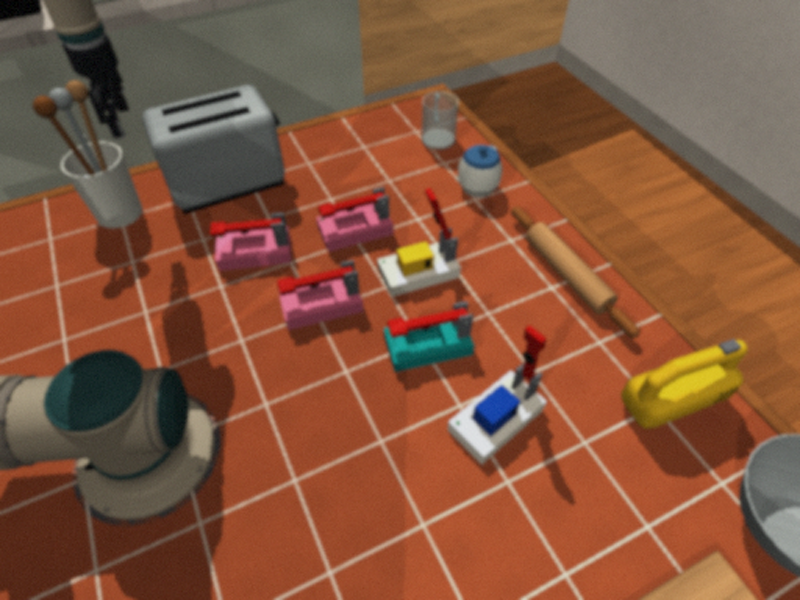

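View pics/top0.png

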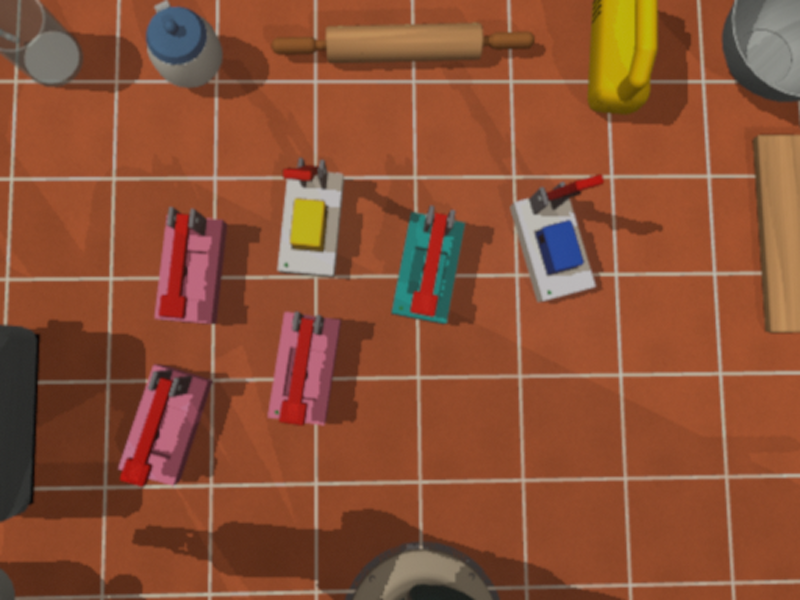

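The yellow battery is in the white dock at top (310,222) / side (418,262), with its lever up. The blue one is in the dock at top (555,245). The pink and turquoise docks are look-alikes. I'll confirm with one enlarged crop.

Run:
```python
import cv2,numpy as np,pickle
d=pickle.load(open("d.pkl","rb"))
# top crop 165..235 x 90..190 ; side crop 235..305 x 115..195
a=d["top"]["img"][95:185,165:230,::-1];b=d["side"]["img"][115:190,235:300,::-1]
a=cv2.resize(a,None,fx=6,fy=6,interpolation=cv2.INTER_CUBIC);b=cv2.resize(b,None,fx=6,fy=6,interpolation=cv2.INTER_CUBIC)
o=np.zeros((540,780,3),np.uint8);o[:,:390]=a;o[:450,390:]=b;cv2.imwrite("pics/c.png",o)
```

```text
(no output)
```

View pics/c.png

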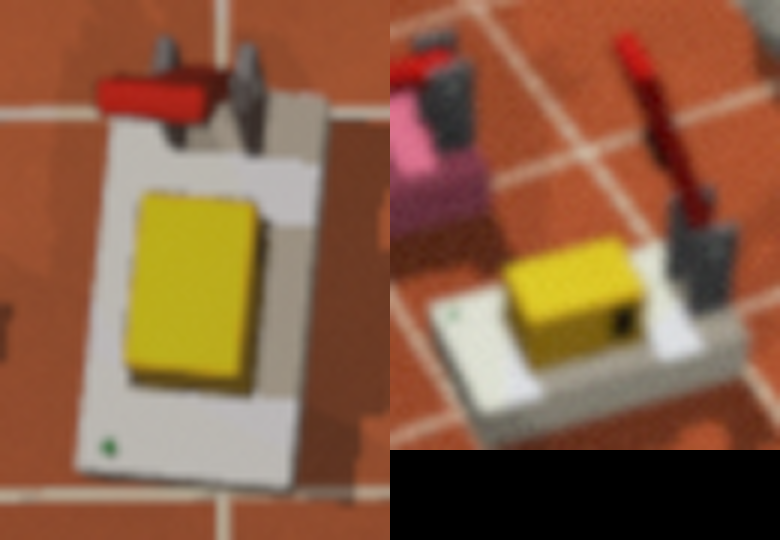

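```bash
cat > h.py <<'E'
import numpy as np,pickle
d=pickle.load(open("d.pkl","rb"))
def ray(n,u,v):
    s=d[n];r=np.linalg.solve(s["camera_matrix"],[u,v,1]);return s["pose"][:3,3],s["pose"][:3,:3]@r
def pt(n,u,v,z):
    o,r=ray(n,u,v);return o+r*(z-o[2])/r[2]
def top(x,y,z): return pt("top",165+(x+.5)/6-.5,95+(y+.5)/6-.5,z)
def side(x,y,z): return pt("side",235+(x-390+.5)/6-.5,115+(y+.5)/6-.5,z)
def proj(n,p):
    s=d[n];q=s["pose"][:3,:3].T@(np.array(p)-s["pose"][:3,3]);q=s["camera_matrix"]@q;return q[:2]/q[2]
E
python3 - <<'E'
from h import *
D=[top(*c,.03) for c in((328,97),(295,490),(77,470))]
B=[top(*c,.066) for c in((145,192),(257,202),(240,377),(127,364))]
x=(D[0]-D[1]);y=D[2]-D[1];print("len",np.linalg.norm(x),np.linalg.norm(y))
yaw=np.arctan2(x[1],x[0]);yb=B[0]+B[1]-B[2]-B[3]
print("yaw",yaw,np.arctan2(-y[0],y[1]),np.arctan2(yb[1],yb[0]))
c=(D[0]+D[2])/2;ex=np.array([np.cos(yaw),np.sin(yaw),0]);ey=np.array([-ex[1],ex[0],0])
h=c+.062*ex;b=np.mean(B,0);h2=b+.07*ex;print("c",c,"hinge",h,h2,"batt",b)
h=(h+h2)/2;h[2]=.078
for a in(1.1,1.2,1.3,1.4,1.5,1.57):
    for half in (0,):
        t=h+.135*(-np.cos(a)*ex+np.sin(a)*[0,0,1]+0*ex)
        t=h-.135*np.cos(a)*ex+np.array([0,0,.135*np.sin(a)])
        u=proj("top",t);w=proj("side",t)
        print(a,t.round(3),((u-[165,95])*6+2.5).round(),((w-[235,115])*6+2.5+[390,0]).round())
E
```

```text
len 0.1506705321063539 0.08159333733274933
yaw -0.08708929142817093 -0.10087081724638655 -0.09903649647938802
c [0.57688544 0.15579615 0.03      ] hinge [0.63865047 0.15040344 0.03      ] [0.63835495 0.1501572  0.066     ] batt [0.56862024 0.15624575 0.066     ]Traceback (most recent call last):
  File "<stdin>", line 12, in <module>
TypeError: can't multiply sequence by non-int of type 'numpy.float64'
```

Run:
```python
from h import *
yaw=-.093;ex=np.array([np.cos(yaw),np.sin(yaw),0]);h=np.array([.6385,.1503,.078])
for a in(1.1,1.2,1.3,1.4,1.5,1.57):
    t=h-.135*np.cos(a)*ex+np.array([0,0,.135*np.sin(a)])
    u=proj("top",t);w=proj("side",t)
    print(a,t.round(3),((u-[165,95])*6+2.5).round(),((w-[235,115])*6+2.5+[390,0]).round())
from plant import status
from scipy.spatial.transform import Rotation as R
s=status.state();print(s["eef_pos"],R.from_rotvec(s["tcp_rot"]).as_matrix().round(3),s["opening"],s["clock"],s["contact_force"])
```

```text
1.1 [0.578 0.156 0.198] [148. 164.] [596.  70.]
1.2 [0.59  0.155 0.204] [149. 119.] [621.  55.]
1.3 [0.603 0.154 0.208] [151.  74.] [647.  41.]
1.4 [0.616 0.152 0.211] [154.  28.] [673.  30.]
1.5 [0.629 0.151 0.213] [158. -17.] [699.  20.]
1.57 [0.638 0.15  0.213] [161. -47.] [718.  15.]
[0.13705743 0.55823848 0.40390011] [[-0.971  0.238 -0.001]
 [ 0.238  0.971 -0.002]
 [ 0.    -0.002 -1.   ]] 0.9988447688583909 0.1 [ 0.25544757  0.09425833 -0.43022567]
```

>>> arm_command(series=[[[0, 0, 3, 0, 0, 0.03, 0], [0, 0, 6, 0, 0, 0.06, 0], [1, -1, 9, 0, 0, 0.09, 0], [3, -2.5, 10, 0, 0, 0.12, 0], [6, -5, 10, 0, 0, 0.147, 0]]], force=30)

```text
clock: 0.52
eef_pos: [0.1965, 0.5096, 0.5078]
tcp_rot: [0.138, 3.137, 0.011]
contact_force: [0.3, 0.8, -0.5]
opening: 0.302
finger_force: 0.0
```

>>> arm_command(series=[[[3, -2.2, 0, 0, 0, 0, 0], [6, -4.4, 0, 0, 0, 0, 0], [9, -6.6, 0, 0, 0, 0, 0], [12, -8.8, 0, 0, 0, 0, 0], [15, -11, 0, 0, 0, 0, 0]]])

```text
clock: 0.93
eef_pos: [0.3482, 0.3971, 0.5044]
tcp_rot: [-0.147, -3.138, 0.0]
contact_force: [0.8, 0.7, -0.4]
opening: -0.005
finger_force: 0.0
```

>>> arm_command(series=[[[3, -2.2, 0, 0, 0, 0, 0], [6, -4.4, 0, 0, 0, 0, 0], [9, -6.6, 0, 0, 0, 0, 0], [12, -8.8, 0, 0, 0, 0, 0], [15, -11, 0, 0, 0, 0, 0]]])

```text
clock: 1.35
eef_pos: [0.4983, 0.287, 0.5043]
tcp_rot: [-0.148, -3.137, 0.0]
contact_force: [0.6, 0.4, 1.7]
opening: -0.002
finger_force: 0.0
```

>>> arm_command(series=[[[3, -2.2, 0, 0, 0, 0, 0], [6, -4.4, 0, 0, 0, 0, 0], [9, -6.6, 0, 0, 0, 0, 0], [12, -8.8, 0, 0, 0, 0, 0], [15, -11, 0, 0, 0, 0, 0]]])

```text
clock: 1.77
eef_pos: [0.6484, 0.177, 0.5041]
tcp_rot: [-0.148, -3.137, -0.0]
contact_force: [1.2, 0.2, 0.2]
opening: -0.002
finger_force: 0.0
```

>>> arm_command(series=[[[3, -2, 0, 0, 0, 0, 0], [4, -3.1, -3, 0, 0, 0, 0], [4, -3.1, -7, 0, 0, 0, 0], [4, -3.1, -11, 0, 0, 0, 0], [4, -3.1, -14, 0, 0, 0, 0]]])

```text
clock: 2.18
eef_pos: [0.6866, 0.1466, 0.3604]
tcp_rot: [-0.149, -3.133, 0.001]
contact_force: [0.6, -1.0, -1.0]
opening: 0.007
finger_force: 0.0
```

Run:
```python
from plant import status, vision
import cv2,numpy as np
a=vision.snapshot("side")["img"][95:200,225:325,::-1];b=vision.snapshot("top")["img"][60:190,160:260,::-1]
a=cv2.resize(a,(400,420),interpolation=cv2.INTER_CUBIC);b=cv2.resize(b,(400,520),interpolation=cv2.INTER_CUBIC)
o=np.zeros((520,800,3),np.uint8);o[:420,:400]=a;o[:,400:]=b;cv2.imwrite("pics/e.png",o)
print(status.state()["eef_pos"])
```

```text
[0.68540346 0.14694699 0.35719462]
```

View pics/e.png

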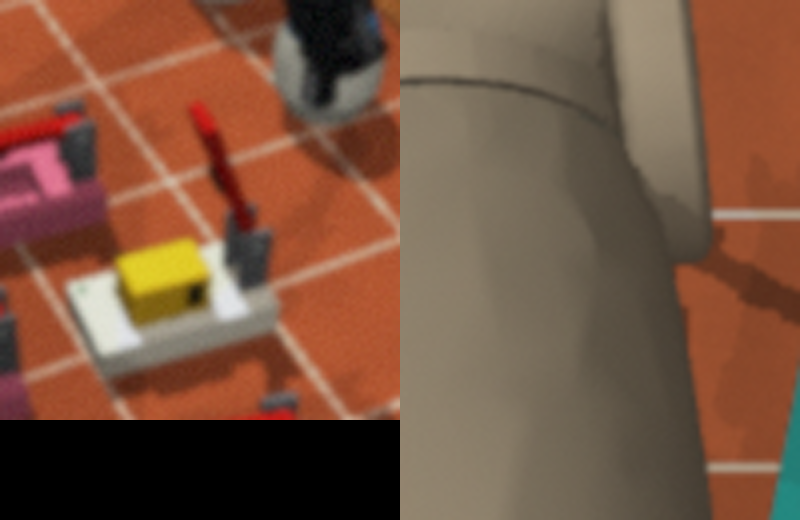

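>>> arm_command(series=[[[-2, 0.2, 0, 0, 0, 0, 0], [-4, 0.4, 0, 0, 0, 0, 0], [-5.5, 0.5, 0, 0, 0, 0, 0], [-6.5, 0.6, 0, 0, 0, 0, 0], [-7, 0.65, 0, 0, 0, 0, 0]]])

```text
clock: 2.7
eef_pos: [0.6164, 0.1543, 0.3671]
tcp_rot: [0.146, 3.135, 0.001]
contact_force: [0.1, 1.4, -0.0]
opening: 0.0
finger_force: 0.0
```

>>> arm_command(series=[[[-0.7, 0.06, -0.2, 0, 0, 0, 0], [-1.4, 0.13, -0.5, 0, 0, 0, 0], [-2.1, 0.2, -0.8, 0, 0, 0, 0], [-2.6, 0.24, -1.1, 0, 0, 0, 0], [-2.6, 0.24, -1.1, 0, 0, 0, 0]]])

```text
clock: 3.12
eef_pos: [0.59, 0.1564, 0.3528]
tcp_rot: [-0.147, -3.136, 0.0]
contact_force: [0.6, -0.6, -0.2]
opening: -0.001
finger_force: 0.0
```

Run:
```python
from plant import status, vision
import cv2,numpy as np
a=vision.snapshot("side")["img"][95:200,225:325,::-1]
cv2.imwrite("pics/f.png",cv2.resize(a,(500,525),interpolation=cv2.INTER_CUBIC))
s=status.state();print(s["eef_pos"],s["contact_force"])
```

```text
[0.59053754 0.15632326 0.35299404] [-0.53986934 -0.43239076 -0.59995016]
```

View pics/f.png

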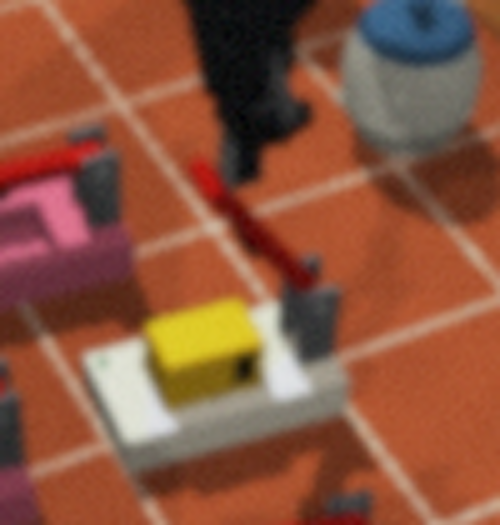

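The lever, at side crop (205,175), is moving down to about 1.0 rad with the fingertip on its back at (240,170). The battery is still in its socket.

>>> arm_command(series=[[[-0.6, 0.06, -0.5, 0, 0, 0, 0], [-1.1, 0.1, -1, 0, 0, 0, 0], [-1.6, 0.15, -1.5, 0, 0, 0, 0], [-2.1, 0.2, -2, 0, 0, 0, 0], [-2.5, 0.24, -2.5, 0, 0, 0, 0]]])

```text
clock: 3.58
eef_pos: [0.5653, 0.1587, 0.3281]
tcp_rot: [-0.147, -3.137, 0.0]
contact_force: [-0.9, -0.1, 1.0]
opening: -0.001
finger_force: 0.5
```

>>> arm_command(series=[[[-0.5, 0.05, -0.6, 0, 0, 0, 0], [-0.9, 0.08, -1.1, 0, 0, 0, 0], [-1.3, 0.12, -1.6, 0, 0, 0, 0], [-1.7, 0.15, -2.3, 0, 0, 0, 0], [-2, 0.18, -3, 0, 0, 0, 0]]])

```text
clock: 4.0
eef_pos: [0.5455, 0.1606, 0.2982]
tcp_rot: [-0.147, -3.138, -0.0]
contact_force: [-0.4, 0.4, 1.2]
opening: 0.003
finger_force: 0.5
```

>>> arm_command(series=[[[-0.3, 0.03, -0.7, 0, 0, 0, 0], [-0.5, 0.05, -1.4, 0, 0, 0, 0], [-0.7, 0.07, -2, 0, 0, 0, 0], [-0.9, 0.08, -2.5, 0, 0, 0, 0], [-1, 0.09, -3, 0, 0, 0, 0]]])

```text
clock: 4.42
eef_pos: [0.5361, 0.1614, 0.2682]
tcp_rot: [0.147, 3.138, -0.0]
contact_force: [0.8, 0.6, 0.8]
opening: -0.003
finger_force: 0.4
```

>>> arm_command(series=[[[0, 0, -0.2, 0, 0, 0, 0], [0, 0, -0.4, 0, 0, 0, 0], [0, 0, -0.6, 0, 0, 0, 0], [0, 0, -0.8, 0, 0, 0, 0], [0, 0, -0.9, 0, 0, 0, 0]]])

```text
clock: 4.83
eef_pos: [0.5361, 0.1614, 0.2595]
tcp_rot: [-0.147, -3.138, -0.0]
contact_force: [-1.1, 0.4, 1.5]
opening: -0.001
finger_force: 0.4
```

>>> arm_command(series=[[[0, 0, -0.05, 0, 0, 0, 0], [0, 0, -0.1, 0, 0, 0, 0], [0, 0, -0.15, 0, 0, 0, 0], [0, 0, -0.15, 0, 0, 0, 0], [0, 0, -0.15, 0, 0, 0, 0]]])

```text
clock: 5.25
eef_pos: [0.5363, 0.1614, 0.2583]
tcp_rot: [0.147, 3.138, 0.0]
contact_force: [0.8, 0.0, -0.0]
opening: 0.0
finger_force: 0.0
```

>>> arm_command(series=[[[0, 0, -0.05, 0, 0, 0, 0], [0, 0, -0.1, 0, 0, 0, 0], [0, 0, -0.15, 0, 0, 0, 0], [0, 0, -0.15, 0, 0, 0, 0], [0, 0, -0.15, 0, 0, 0, 0]]])

```text
clock: 5.67
eef_pos: [0.5363, 0.1614, 0.2573]
tcp_rot: [0.147, 3.137, 0.0]
contact_force: [-2.0, -0.9, 5.0]
opening: 0.002
finger_force: 2.7
```

Run:
```python
from plant import status, vision
import cv2,numpy as np
a=vision.snapshot("side")["img"][95:200,225:325,::-1]
cv2.imwrite("pics/g.png",cv2.resize(a,(500,525),interpolation=cv2.INTER_CUBIC))
for i in range(4):
  s=status.state();print(s["eef_pos"],s["contact_force"],s["moment"]); vision.snapshot("side")
```

```text
[0.53626051 0.16146153 0.25733782] [-2.50695358 -0.57589434  4.55403831] [-0.03618953  0.18393063 -0.00895891]
[0.53625817 0.1614503  0.25733103] [-0.88053953 -0.33064435  5.82169414] [-0.03465562  0.18271099 -0.03973789]
[0.53626298 0.16145067 0.25734044] [-1.55012009 -0.29634747  5.37380606] [-0.10358069  0.18478802  0.01838142]
[0.53627002 0.16144527 0.25734483] [-1.10270882 -0.01050247  5.52052473] [-0.07980385  0.22945513 -0.05964952]
```

View pics/g.png

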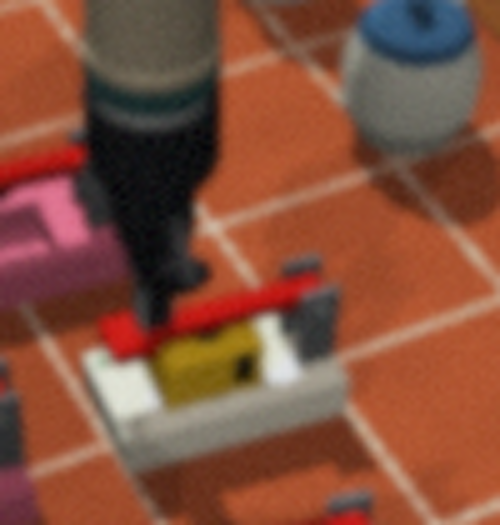

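The lever lies level over the battery, with its paddle at (125,335), and the force is rising at the stop. I'll press a little more and then retreat.

>>> arm_command(series=[[[0, 0, -0.03, 0, 0, 0, 0], [0, 0, -0.06, 0, 0, 0, 0], [0, 0, -0.1, 0, 0, 0, 0], [0, 0, -0.1, 0, 0, 0, 0], [0, 0, -0.1, 0, 0, 0, 0]]])

```text
clock: 6.33
eef_pos: [0.5362, 0.1614, 0.2572]
tcp_rot: [0.147, 3.137, 0.0]
contact_force: [-2.0, 0.1, 10.0]
opening: -0.001
finger_force: 5.2
```

Force doubled with no motion, so this is the firm stop. Now retreating straight up.

>>> arm_command(series=[[[0, 0, 0.5, 0, 0, 0, 0], [0, 0, 2, 0, 0, 0, 0], [0, 0, 5, 0, 0, 0, 0], [0, 0, 8, 0, 0, 0, 0], [0, 0, 11, 0, 0, 0, 0]]])

```text
clock: 6.75
eef_pos: [0.5359, 0.1614, 0.3663]
tcp_rot: [-0.147, -3.137, 0.0]
contact_force: [0.4, -0.6, -0.5]
opening: 0.0
finger_force: 0.0
```

>>> arm_command(series=[[[0, 0, 2, 0, 0, 0, 0], [0, 0, 4, 0, 0, 0, 0], [0, 0, 5, 0, 0, 0, 0], [0, 0, 5, 0, 0, 0, 0], [0, 0, 5, 0, 0, 0, 0]]])

```text
clock: 7.17
eef_pos: [0.536, 0.1614, 0.4152]
tcp_rot: [-0.147, -3.138, -0.0]
contact_force: [0.3, 0.7, -0.3]
opening: 0.001
finger_force: 0.0
```

Run:
```python
from plant import vision
import cv2
a=vision.snapshot("side")["img"][95:300,225:365,::-1]
cv2.imwrite("pics/k.png",cv2.resize(a,(400,586),interpolation=cv2.INTER_CUBIC))
```

```text
(no output)
```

View pics/k.png

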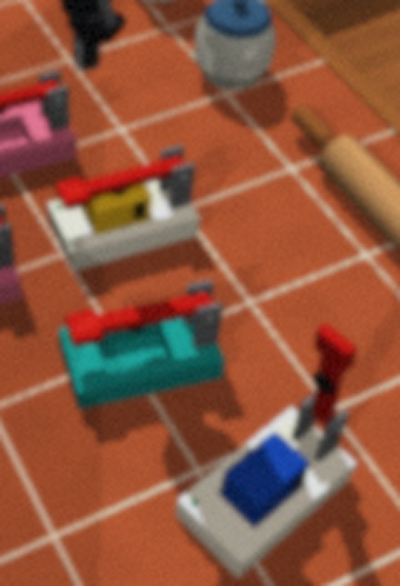

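The yellow dock's lever is down at (120,180) with the battery seated. The blue dock's lever is still up at (333,345), and the gripper is clear at (90,30).

```bash
python3 -c "
from plant import bot
print(bot.hand_in())"
```

```text
the job is handed in; nothing more can be done
None
```

The yellow battery's clamp lever is fully down at its stop with the battery still in its socket, the blue dock's lever is still up, and the job is handed in with the gripper clear.

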